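# Hang the sorting basket on the hook stand by its bail

### The arm

A 6-joint arm with a two-finger parallel gripper is mounted at the origin on the work surface. World frame = base frame: x ahead of the robot, y to its left, z up, the work surface at z = 0. Lengths are in m, angles in rad, forces in N, time in s.
With the tool pointing down it reaches from about 0.35 to 0.975 m from the base axis. Payload 4.9 kg.
Tool frame: the origin (TCP) lies at the very end of the fingers, on their centre line; the grasp point (between the pads) lies ctrl.hold_point_z behind it (ctrl.hold_point_z is the distance from the TCP to the grasp point, in m); y points along the fingers, z is the direction in which the jaws open and shut, and the axes are right-handed (so a half turn about y gives the same grasp; the last joint's range is limited). The gripper opens to 85 mm and grips with 20 to 120 N. Pads are 22 mm wide; open, the fingers measure 114 mm over their backs; the gripper's body (76 mm by 85 mm) begins 54 mm behind the grasp point. The pads swing forward as they close: fully open they stand 13 mm farther back than shut.
Start: joints at [-1.394, 0.053, 1.613, -0, 1.476, -0.119], TCP at [0.182, -0.598, 0.231] pointing down, gripper open.
Joint ranges: [-3.01, 3.01], [-1.01, 2.22], [0.06, 2.58], [-1.02, 4.17], [0.09, 2.62], [-3.14, 3.14]. Speed limits (rad/s): [2.57, 2.57, 3.14, 3.14, 3.14, 3.14].

### API

Orientations are given as a unit quaternion [w, x, y, z].
In Python, from plant import ctrl, imaging gives the robot as it stands. The module is installed in compiled form; this text tells all that it offers.
- The arm moves only by the shell command python3 -m jog 'ROWS' [OPENING] [FORCE]. ROWS is JSON, a list of rows, each an object of numbers: "tx", "ty", "tz": the shift along the tool's x, y, z in cm; "yaw": the turn about the tool's y in degrees. A call has exactly 5 rows; each row shifts and turns the commanded pose from where the row before left it, along the tool's axes as they then stand; what a row does not reach is not made up. A row lasts 1/8 s, in which the tool goes at most 62.5 mm and 10.7 degrees, less where a joint would pass 70% of its speed; a pose out of reach is approached as far as the arm can. A call is refused whole if a number of a shift passes 6.25 or a number of a turn 10.7, either way. A call with a gripper value outside its range is refused whole. OPENING is the closure, from 0 (fully open) to 1 (shut), set as the call begins (- or left out, the last holds). The fingers move at their own pace and stop on an object; FORCE is the grip in N (left out, the last holds). Time passes only in rows, so rows that do not move let the fingers close, or fill a call up. It gives the time, the measured TCP pose, the force and the opening at its end, in the units of the state.
- ctrl.state(): the state, without advancing time (a new reading comes with each control period).
- imaging.camera(name): name is "scene" or "side" or "wrist"; returns a dict with "img" (384x512x3 uint8, blue, green, red), "z_map" (384x512 float32, m along the optical axis (not along the pixel's ray), 0 where there is no reading), "camera_matrix" (3x3 intrinsics, pixels), "camera_from_world" (4x4, takes a point from world to camera coordinates). Camera axes: x right, y down, z forward; pixel columns grow to the right and rows downward; lengths in m; the calibration is good to about 2 mm. A picture is of the moment at which its call begins.
- ctrl.job_done(): hands the job in, once; it reports no verdict.
The state is a dict: "clock": time; "joints": joint angles; "joint_vel": joint speeds; "tau": joint torques, N m; "ee_pos": TCP position; "tcp_rot": TCP orientation; "wrist_force": force on the tool from outside, world axes, zero at the start; "moment": the same for the moment, N m; "width": opening from 0.0 (shut) to 1.0 (fully open).
Only numpy, scipy, OpenCV 4.12 (cv2) and the standard library are available. Lean on these libraries where they do the work, as an engineer would, in place of code of your own. Each camera call takes 0.05 s, during which the arm holds its last target.

### The job

The small white basket's wire bail is folded down: swing it up until it stands upright while the basket stays on the table, then carry the basket level, held by the middle of its bail, to the stand and hang it so that the bail's bar lies in the troughs of both prongs of the hook. The height of the hook has to be felt or seen: lower the bar on to it gently, without pressing on the springy prongs or dropping the basket, and let go once they carry the weight. Leave everything else where it is.

Things in the scene. Friction and masses are not known exactly. Their poses are not given: they have to be found in the camera images.
- basket: Loose small white perforated plastic basket, 170 (own x) x 110 (own y) x 70 mm high, walls 4 mm, filled to about 50 mm with wooden strips fixed in it; 0.36 to 0.60 kg with its bail. Origin: centre of its underside; own z up. Yaw within 0.4 rad of the world axes. Its bail is folded over the short wall at own -x, the one nearer the robot.
- bail_pins (a point): Middle of the bail's pin axis, which runs along the basket's own y, 60 mm above the basket's underside, at own x = 0. The bail's legs are 5.6 mm steel wire outside the long walls, at own y = +-60 mm.
- bail (a joint): Angle of the bail about its pins, rad: 0 = upright, +1.4 = folded down towards the basket's own -x, -1.4 = folded to the other side. It starts at 1.2 to 1.35. A stiffish hinge (about 0.06 N m): the bail stays where it is left.
- bail_grip (a point): Middle of the bail's crossbar, on its centre line, 120 mm from the pin axis; point y along the bar, axes turn with the bail. The bar is a white sleeve 10 mm thick, 98 mm long, along the basket's y. Upright it is 180 mm above the basket's underside, 105 mm clear of the rim. Folded it is about 30 mm outside the short wall, 86 to 103 mm over the table, free air below it and outside it.
- stand: Fixed hook stand: steel base plate 160 x 140 x 12 mm, 16 mm post, a black clamp on the post from which two parallel level prongs of 8 mm steel wire reach out to own -x, at own y = +28 and -28 mm. Origin: on the table straight under the middle of the hook's troughs; own x points from there to the post, so the hook's open end looks to own -x, about towards the robot. Yaw within 0.35 rad of the world axes.
- post_top (a point): Top of the stand's post, on its axis: own x = +115 mm of the stand, 340 mm above the table.
- hook_trough (a point): Point fixed to the stand, 240 mm straight over its origin: the MEAN place of the wire's centre line at the bottom of the troughs. The clamp is set anew each time and its height is NOT reported: the real one is 20 mm lower to 20 mm higher. A bar lying home in the troughs has its centre 9 mm above that line. The prongs give vertically like a spring, about 4 N per mm.
- hook_mouth (a point): Like hook_trough, 24 mm nearer the hook's open end: below or at the upturned ends, whose tops are 26 mm above the real trough bottom line. Troughs: 16 mm flat bottom, sloping sides, 18 mm deep behind; 44 mm wide at the top. The bail comes in from own -x, its bar over the upturned ends (so start high enough for the highest setting), the prongs inside its loop above the basket's rim.
- strip_tray: bystander: low white perforated basket of black strips, 200 x 130 x 50 mm; origin under its centre
- stapler: bystander: black stapler, 150 x 36 x 43 mm; origin under its centre
- tape: bystander: roll of clear tape lying flat, 90 mm across, 22 mm high; origin under its centre
- mug: bystander: white mug, 80 mm across, 90 mm high; origin under its centre
- glue: bystander: white bottle, 48 mm across, 130 mm high; origin under its centre
- bundle: bystander: small bundle of wooden strips, 170 x 14 x 8 mm; origin under its centre
Things that resemble listed ones, but are neither listed nor needed, are in the scene too. Leave any pink look-alike of the basket alone.

How it is judged:
On the way, in this order (a step that is already met when the one before it is completed fails the run):
1. the bail stands upright (within 0.25 rad) and the basket still stands on the table (value of joint bail between -0.25 and 0.25 rad and height (world z) of basket below 0.01 m and angle between basket's own z axis and vertical below 0.1 rad), for 0.3 s.
2. the basket is lifted clear of the table by its upright bail, held near the middle of the bar, not yet touching the stand (height (world z) of basket above 0.03 m and value of joint bail between -0.5 and 0.5 rad and contact force between the fingers and basket above 1 N and distance between the grasp point and bail_grip below 0.035 m and contact force between basket and stand below 0.01 N), for 0.2 s.
At the end, for the whole second after the job is handed in: The basket hangs at rest from the stand, its underside over 20 mm above the table, let go, the bail's bar lying in the troughs of both prongs (within 18 mm along them, 30 mm sideways, 0.2 rad), the basket within 0.3 rad of level and slower than 60 mm/s (contact force between basket and stand above 2 N and height (world z) of basket above 0.02 m and x of bail_grip in the frame of stand between -0.018 and 0.018 m and y of bail_grip in the frame of stand between -0.03 and 0.03 m and z of bail_grip in the frame of stand between 0.21 and 0.28 m and angle between the y axis of bail_grip and the y axis of stand, either way round below 0.2 rad and angle between basket's own z axis and vertical below 0.3 rad and linear speed of basket below 0.06 m/s); the robot touches nothing.
It fails at once if the basket or its bail presses on the stand with more than 13 N (contact force between basket and stand above 13 N).
It fails at once if the basket is dropped (moves faster than 0.2 m/s while not held) (contact force between the fingers and basket below 0.05 N and linear speed of basket above 0.2 m/s).
It fails at once if the basket tips more than 0.5 rad (angle between basket's own z axis and vertical above 0.5 rad).
It fails at once if a bystander is moved more than 20 mm (distance of any of strip_tray, stapler, tape, mug, glue, bundle from where it was at the start of the episode above 0.02 m).
It also fails if it takes over 72 s, if anything falls off the work surface, if the arm or the gripper's body presses on something with over 40 N, if the wrist force passes 120 N, or if a joint passes its speed limit or range.

## Working session

There is one attempt and no reset: what is moved stays moved. The work goes in short steps, Python scripts to look and compute and a shell command to move; the robot and the scene stay as the last step left them, time stands still between calls to the robot, and variables do not carry over. Pictures are saved under pics/ and viewed, and the job is handed in when it is done.

```bash
mkdir -p pics; ls; cat > h.py <<'E'
import numpy as np,cv2
from plant import ctrl,imaging
def shot(name,fn):
    c=imaging.camera(name); np.savez('pics/'+fn+'.npz',**c); cv2.imwrite('pics/'+fn+'.png',c['img']); return c
def cloud(c):
    K=c['camera_matrix'];z=c['z_map'];h,w=z.shape
    u,v=np.meshgrid(np.arange(w),np.arange(h))
    P=np.stack([(u-K[0,2])/K[0,0]*z,(v-K[1,2])/K[1,1]*z,z],-1)
    T=np.linalg.inv(c['camera_from_world'])
    W=P@T[:3,:3].T+T[:3,3]; W[z==0]=np.nan
    return W
E
python3 - <<'E'
from h import *
print(ctrl.state(),ctrl.hold_point_z)
for n in('scene','side','wrist'):
    c=shot(n,n+'0'); T=np.linalg.inv(c['camera_from_world']);print(n,T[:3,3],T[:3,2])
E
```

```text
pics
{'clock': 0.0, 'joints': array([-1.39399534e+00,  5.33529970e-02,  1.61428494e+00, -4.44731439e-05,
        1.47599022e+00, -1.18956053e-01]), 'joint_vel': array([ 0.00048036,  0.00117389,  0.00070063, -0.00022119,  0.0023841 ,
        0.00039286]), 'tau': array([ 1.62677155e-03, -3.93686128e+01, -3.70171523e+01, -1.06382444e-05,
        7.21002274e-03, -3.45611390e-06]), 'ee_pos': array([ 0.18207037, -0.59724654,  0.23007082]), 'tcp_rot': array([ 0.10415019, -0.1042231 ,  0.70010765, -0.69866985]), 'wrist_force': array([-0.15077   , -0.77499082, -0.21761203]), 'moment': array([ 0.02097857,  0.00745317, -0.0567102 ]), 'width': 0.9980110943926965} 0.0187
scene [1.07427094 0.11622765 1.16196395] [-0.51181487 -0.09083654 -0.85427997]
side [-0.17530095 -0.67606152  1.31265486] [ 0.48171778  0.45368544 -0.74974496]
wrist [ 0.26092657 -0.57369531  0.372611  ] [-0.30599544 -0.09215712 -0.94756206]
```

View pics/scene0.png

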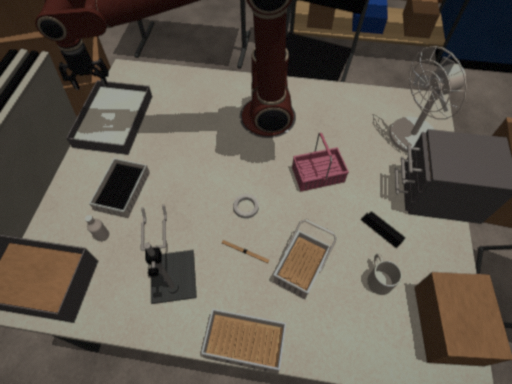

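View pics/side0.png

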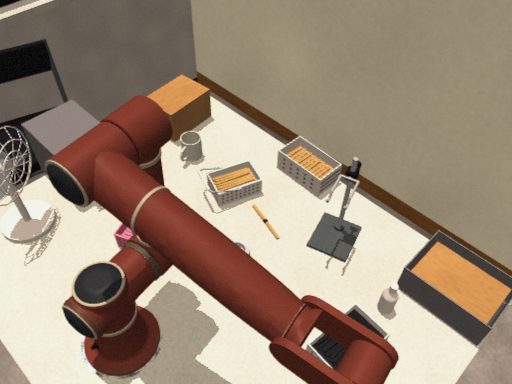

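```bash
python3 - <<'E'
from h import *
c=dict(np.load('pics/scene0.npz')); s=dict(np.load('pics/side0.npz'))
a=cv2.resize(c['img'][190:310,120:350],None,fx=3.4,fy=3.4,interpolation=cv2.INTER_CUBIC);cv2.imwrite('pics/za.png',a)
b=cv2.resize(s['img'][120:290,180:380],None,fx=3.5,fy=3.5,interpolation=cv2.INTER_CUBIC);cv2.imwrite('pics/zb.png',b)
W=cloud(c)
for nm,(r0,r1,c0,c1) in dict(basket=(215,300,268,340),stand=(195,305,130,205)).items():
    P=W[r0:r1,c0:c1]; 
    for lo,hi in ((.006,.02),(.04,.06),(.062,.08),(.08,.12),(.2,.3),(.3,.36)):
        m=(P[...,2]>lo)&(P[...,2]<hi); 
        if m.sum()>3:
            q=P[m];print(nm,lo,hi,m.sum(),q.mean(0).round(3),cv2.minAreaRect(q[:,:2].astype(np.float32)))
E
```

```text
basket 0.006 0.02 70 [0.677 0.183 0.012] ((0.5980007648468018, 0.18915852904319763), (0.19967541098594666, 0.26375722885131836), 86.56958770751953)
basket 0.04 0.06 1460 [0.636 0.192 0.049] ((0.6360688805580139, 0.19547007977962494), (0.11237192153930664, 0.17035488784313202), 68.83645629882812)
basket 0.062 0.08 458 [0.633 0.193 0.069] ((0.633446216583252, 0.19291335344314575), (0.12552624940872192, 0.17268750071525574), 69.98661804199219)
basket 0.08 0.12 175 [0.538 0.228 0.095] ((0.554614245891571, 0.22206057608127594), (0.12540926039218903, 0.07038591802120209), 70.18611145019531)
stand 0.006 0.02 1810 [ 0.722 -0.2    0.012] ((0.6250593662261963, -0.2602972388267517), (0.3939138948917389, 0.2588798701763153), 12.187466621398926)
stand 0.04 0.06 24 [ 0.627 -0.302  0.048] ((0.6239834427833557, -0.30298030376434326), (0.36772170662879944, 0.014459317550063133), 38.36321258544922)
stand 0.062 0.08 13 [ 0.766 -0.19   0.07 ] ((0.7661027908325195, -0.1905214786529541), (0.006855200510472059, 0.01520421914756298), 38.66843795776367)
stand 0.08 0.12 30 [ 0.766 -0.19   0.1  ] ((0.7647597193717957, -0.1899694949388504), (0.009023532271385193, 0.016030553728342056), 54.999874114990234)
stand 0.2 0.3 643 [ 0.738 -0.199  0.276] ((0.7186780571937561, -0.20545706152915955), (0.1923641562461853, 0.06371502578258514), 17.730695724487305)
stand 0.3 0.36 83 [ 0.765 -0.191  0.327] ((0.7626842260360718, -0.19273357093334198), (0.015137490816414356, 0.014980247244238853), 83.61814880371094)
```

View pics/za.png

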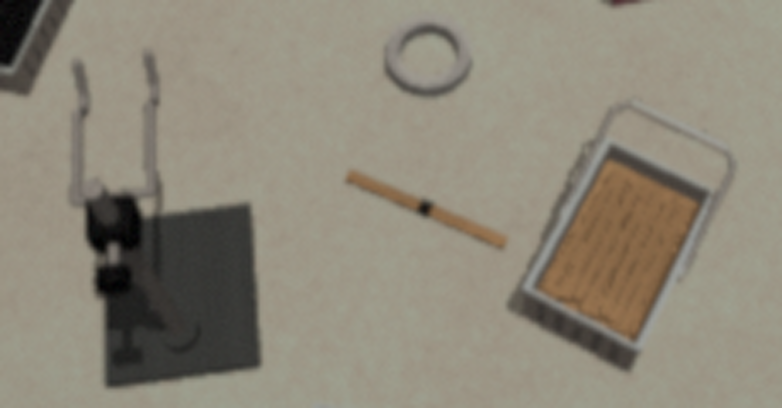

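View pics/zb.png

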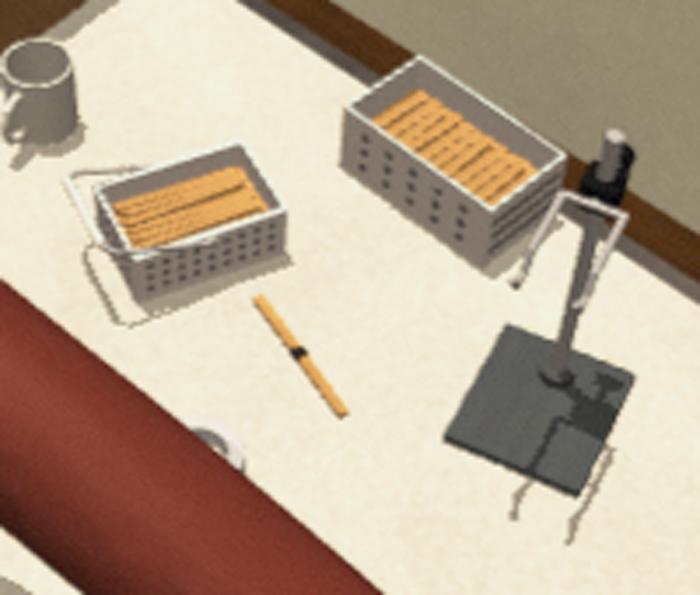

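```bash
python3 - <<'E'
from h import *
for n,box in(('scene',(195,305,130,205)),('side',(140,280,300,370))):
    c=dict(np.load(f'pics/{n}0.npz'));W=cloud(c);P=W[box[0]:box[1],box[2]:box[3]].reshape(-1,3)
    pt=P[(P[:,2]>.315)&(P[:,2]<.36)&(abs(P[:,0]-.765)<.04)];print(n,'post',np.median(pt,0),len(pt),pt[:,2].max())
    q=P[(P[:,2]>.2)&(P[:,2]<.3)&(np.hypot(P[:,0]-.655,P[:,1]+.227)<.11)]
    for yaw in (.309,):
        R=np.array([[np.cos(yaw),np.sin(yaw)],[-np.sin(yaw),np.cos(yaw)]])
        L=(q[:,:2]-[.655,-.227])@R.T
        for sgn in(1,-1):
            m=(L[:,1]*sgn>.012)&(L[:,1]*sgn<.05)
            l=np.c_[L[m],q[m,2]]; 
            for a in np.arange(-.06,.08,.01):
                k=(l[:,0]>=a)&(l[:,0]<a+.01)
                if k.sum():print(sgn,round(a,3),k.sum(),l[k].mean(0).round(4),l[k,2].max().round(4))
    for (lo,hi) in((.062,.08),(.085,.115)):
        b=W[(W[...,2]>lo)&(W[...,2]<hi)&(abs(W[...,0]-.62)<.14)&(abs(W[...,1]-.2)<.12)]
        if len(b):
            print('basket',n,lo,cv2.minAreaRect(b[:,:2].astype(np.float32)))
            if lo>.08:
                R=np.array([[np.cos(-.349),np.sin(-.349)],[-np.sin(-.349),np.cos(-.349)]])
                l=np.c_[(b[:,:2]-[.634,.194])@R.T,b[:,2]]
                k=l[:,0]<-.105;print(l[k].mean(0),l[k].min(0),l[k].max(0),k.sum())
E
```

```text
scene post [ 0.76505231 -0.19052507  0.33802742] 63 0.3421925193325326
1 -0.03 11 [-0.0241  0.0295  0.2795] 0.2836
1 -0.02 16 [-0.0157  0.0295  0.2694] 0.2785
1 -0.01 12 [-0.0062  0.03    0.2601] 0.2665
1 0.0 5 [0.0022 0.0294 0.2596] 0.2619
1 0.01 5 [0.0146 0.0308 0.2734] 0.2786
1 0.02 12 [0.0244 0.0301 0.2779] 0.2833
1 0.03 9 [0.0349 0.0294 0.2783] 0.2808
1 0.04 13 [0.0453 0.0292 0.2777] 0.2814
1 0.05 8 [0.0554 0.0288 0.2773] 0.2809
1 0.06 12 [0.0651 0.0287 0.278 ] 0.2811
1 0.07 10 [0.0753 0.0283 0.2778] 0.2799
1 0.08 16 [0.0862 0.025  0.2778] 0.2804
-1 -0.03 15 [-0.0244 -0.0261  0.2787] 0.2844
-1 -0.02 18 [-0.0151 -0.0264  0.2667] 0.2756
-1 -0.01 11 [-0.0046 -0.0269  0.2597] 0.2619
-1 0.0 5 [ 0.0057 -0.0253  0.2617] 0.2645
-1 0.01 8 [ 0.0173 -0.0268  0.2772] 0.2817
-1 0.02 10 [ 0.0255 -0.0268  0.2787] 0.2821
-1 0.03 8 [ 0.0345 -0.0277  0.2787] 0.2811
-1 0.04 13 [ 0.0445 -0.0275  0.2783] 0.2814
-1 0.05 10 [ 0.0553 -0.0273  0.2779] 0.2791
-1 0.06 9 [ 0.0644 -0.0275  0.2781] 0.2795
-1 0.07 13 [ 0.0749 -0.0276  0.2783] 0.2821
-1 0.08 10 [ 0.0854 -0.0275  0.2781] 0.2811
basket scene 0.0
[... 1132 characters left out ...]
3 [ 0.0145 -0.0269  0.2752] 0.2806
-1 0.02 7 [ 0.0232 -0.0271  0.2771] 0.2826
-1 0.03 8 [ 0.0343 -0.028   0.278 ] 0.282
-1 0.04 8 [ 0.0456 -0.0275  0.2781] 0.2827
-1 0.05 7 [ 0.0565 -0.0279  0.279 ] 0.2835
-1 0.06 6 [ 0.0662 -0.0274  0.2787] 0.2817
-1 0.07 6 [ 0.0749 -0.0279  0.2793] 0.2814
-1 0.08 12 [ 0.086  -0.0223  0.2776] 0.281
basket side 0.062 ((0.6328052282333374, 0.19364038109779358), (0.1283448487520218, 0.17303243279457092), 70.19732666015625)
basket side 0.085 ((0.5464144349098206, 0.22181454300880432), (0.12696439027786255, 0.05967279151082039), 72.02954864501953)
[-0.11547472 -0.00727957  0.10049724] [-0.12067551 -0.06121573  0.09103962] [-0.10535261  0.05244969  0.10735356] 70
```

```bash
cat >> h.py <<'E'
from scipy.spatial.transform import Rotation as Ro
def Rt(s): q=s['tcp_rot'];return Ro.from_quat([q[1],q[2],q[3],q[0]]).as_matrix()
def rep(tgt,yawdir=None):
    """tgt world grasp-point; yawdir = world angle of jaw axis"""
    s=ctrl.state();R=Rt(s);g=s['ee_pos']-R[:,1]*ctrl.hold_point_z
    print('t',round(s['clock'],2),'grasp',g.round(4),'yax',R[:,1].round(3),'F',s['wrist_force'].round(1),'w',round(s['width'],3))
    a=np.degrees(np.arctan2(R[1,2],R[0,2]))
    if yawdir is not None:
        d=(yawdir-a+90)%180-90; print('jaw ang',a.round(1),'world turn',d.round(2),'-> tool yaw deg',(d*np.sign(R[2,1])).round(2))
    print('tool shift cm now',(R.T@(np.array(tgt)-g)*100).round(2))
    if yawdir is not None:
        Rn=Ro.from_euler('z',d,degrees=True).as_matrix()@R
        print('tool shift cm after turn',(Rn.T@(np.array(tgt)-g)*100).round(2))
E
python3 - <<'E'
from h import *
b=np.array([.6335,.1935]);y=np.radians(-20);ex=np.array([np.cos(y),np.sin(y)])
p=b-.115*ex;print(p, Rt(ctrl.state()).round(3))
rep([*p,.20],-20)
W=cloud(dict(np.load('pics/scene0.npz')))
for n,(u,v) in dict(glue=(95,226),bundle=(245,251),tape=(245,197),tray=(120,187)).items():print(n,W[v,u].round(3))
E
```

```text
[0.52543535 0.23283232] [[-0.957 -0.     0.291]
 [-0.291  0.002 -0.957]
 [-0.    -1.    -0.002]]
t 0.15 grasp [ 0.1821 -0.5974  0.249 ] yax [-0.     0.002 -1.   ] F [ 0.4 -0.2 -0.2] w 1.0
jaw ang -73.1 world turn 53.05 -> tool yaw deg -53.05
tool shift cm now [-57.04   5.02 -69.4 ]
tool shift cm after turn [-89.76   4.92   3.87]
glue [ 0.63  -0.47   0.091]
bundle [0.608 0.008 0.009]
tape [ 0.412 -0.025  0.021]
tray [ 0.447 -0.469  0.035]
```

```bash
python3 -m jog '[{"ty":-2,"yaw":-10.6},{"ty":-2,"yaw":-10.6},{"ty":-2,"yaw":-10.6},{"yaw":-10.6},{"yaw":-10.6}]' 0
python3 -c "
from h import *
rep([.5254,.2328,.30],-20)"
```

```text
t 0.15 grasp [ 0.1821 -0.5974  0.249 ] yax [-0.     0.002 -1.   ] F [ 0.4 -0.2 -0.2] w 1.0
jaw ang -73.1 world turn 53.05 -> tool yaw deg -53.05
tool shift cm now [-57.04  -4.98 -69.42]
tool shift cm after turn [-89.76  -5.08   3.86]invalid input
```

```bash
python3 -m jog '[{"tx":0,"ty":-2,"tz":0,"yaw":-10.6},{"tx":0,"ty":-2,"tz":0,"yaw":-10.6},{"tx":0,"ty":-2,"tz":0,"yaw":-10.6},{"tx":0,"ty":0,"tz":0,"yaw":-10.6},{"tx":0,"ty":0,"tz":0,"yaw":-10.6}]' 0
python3 -c "
from h import *
rep([.5254,.2328,.30],-20)"
```

```text
clock: 0.78
ee_pos: [0.1822, -0.5978, 0.2913]
tcp_rot: [-0.407, 0.407, -0.578, 0.578]
wrist_force: [-0.2, -0.4, 0.5]
width: 1.0
t 0.78 grasp [ 0.1822 -0.5978  0.31  ] yax [ 0. -0. -1.] F [-0.2 -0.4  0.5] w 1.0
jaw ang -19.7 world turn -0.3 -> tool yaw deg 0.3
tool shift cm now [-89.77   1.     4.31]
tool shift cm after turn [-89.79   1.     3.84]
```

```bash
python3 -m jog '[{"tx":-5,"ty":0,"tz":0,"yaw":0},{"tx":-6,"ty":0,"tz":0.3,"yaw":0},{"tx":-6,"ty":0,"tz":0.3,"yaw":0},{"tx":-6,"ty":0,"tz":0.3,"yaw":0},{"tx":-6,"ty":0,"tz":0.3,"yaw":0}]' 0.5
python3 -m jog '[{"tx":-6,"ty":0,"tz":0.3,"yaw":0},{"tx":-6,"ty":0,"tz":0.3,"yaw":0},{"tx":-6,"ty":0,"tz":0.3,"yaw":0},{"tx":-6,"ty":0,"tz":0.3,"yaw":0},{"tx":-6,"ty":0,"tz":0.3,"yaw":0}]'
python3 -c "
from h import *
rep([.5254,.2328,.30],-20)"
```

```text
clock: 1.4
ee_pos: [0.2932, -0.3276, 0.291]
tcp_rot: [0.405, -0.405, 0.58, -0.58]
wrist_force: [1.2, 0.2, 0.2]
width: 0.5
clock: 2.02
ee_pos: [0.4101, -0.0509, 0.2913]
tcp_rot: [-0.405, 0.405, -0.579, 0.58]
wrist_force: [1.3, -0.8, -0.2]
width: 0.501
t 2.02 grasp [ 0.4101 -0.0509  0.31  ] yax [ 0.001 -0.    -1.   ] F [ 1.3 -0.8 -0.2] w 0.501
jaw ang -20.1 world turn 0.06 -> tool yaw deg -0.06
tool shift cm now [-30.61   1.     1.1 ]
tool shift cm after turn [-30.6    1.     1.13]
```

```bash
python3 -m jog '[{"tx":-6,"ty":0,"tz":0.2,"yaw":0},{"tx":-6,"ty":0,"tz":0.2,"yaw":0},{"tx":-6,"ty":0,"tz":0.2,"yaw":0},{"tx":-6,"ty":0,"tz":0.2,"yaw":0},{"tx":-6,"ty":0,"tz":0.2,"yaw":0}]'
python3 -c "
from h import *
c=shot('wrist','w1');c=shot('scene','s1')
rep([.5254,.2328,.20],-20)"
```

```text
clock: 2.65
ee_pos: [0.5224, 0.2276, 0.291]
tcp_rot: [-0.405, 0.406, -0.579, 0.579]
wrist_force: [0.8, -0.5, 0.8]
width: 0.499
t 2.75 grasp [0.5225 0.2298 0.3082] yax [-0.003  0.001 -1.   ] F [-0.7 -0.6 -1.6] w 0.502
jaw ang -19.7 world turn -0.26 -> tool yaw deg 0.26
tool shift cm now [-0.39 10.82  0.2 ]
tool shift cm after turn [-0.39 10.82  0.2 ]
```

View pics/w1.png

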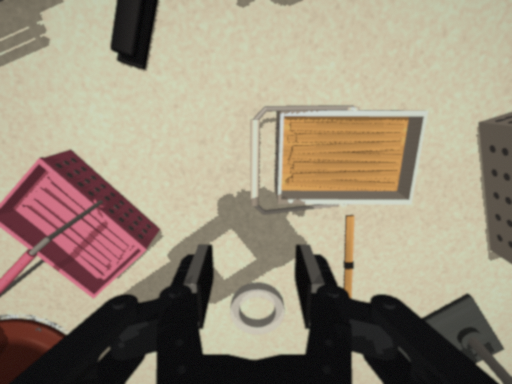

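```bash
python3 - <<'E'
from h import *
for f in('w1','s1'):
    W=cloud(dict(np.load(f'pics/{f}.npz')))
    b=W[(W[...,2]>.062)&(W[...,2]<.08)&(abs(W[...,0]-.63)<.14)&(abs(W[...,1]-.2)<.12)]
    r=cv2.minAreaRect(b[:,:2].astype(np.float32));print(f,r)
    a=np.radians(-20);R=np.array([[np.cos(a),np.sin(a)],[-np.sin(a),np.cos(a)]])
    q=W.reshape(-1,3);L=np.c_[(q[:,:2]-[.6335,.1935])@R.T,q[:,2]]
    k=(L[:,0]<-.095)&(L[:,0]>-.135)&(abs(L[:,1])<.045)&(L[:,2]>.07)&(L[:,2]<.12);l=L[k]
    print(k.sum(),l.mean(0).round(4),np.percentile(l,[5,50,95],axis=0).round(4).tolist(),np.polyfit(l[:,1],l[:,0],1))
E
```

```text
w1 ((0.6329612135887146, 0.1942553073167801), (0.1258319616317749, 0.1706404983997345), 69.83363342285156)
707 [-0.1155  0.0011  0.1001] [[-0.12, -0.0402, 0.0976], [-0.1155, 0.0017, 0.1003], [-0.111, 0.0406, 0.1018]] [ 0.00029534 -0.1154584 ]
s1 ((0.6332833766937256, 0.19310113787651062), (0.12530842423439026, 0.17171508073806763), 69.88292694091797)
91 [-1.128e-01  1.000e-04  9.980e-02] [[-0.1178, -0.0398, 0.0955], [-0.1125, 0.0004, 0.1002], [-0.1092, 0.0394, 0.1029]] [ 0.00461621 -0.11284536]
```

```bash
python3 -m jog '[{"tx":-0.35,"ty":4,"tz":0.2,"yaw":0.2},{"tx":0,"ty":5,"tz":0,"yaw":0},{"tx":0,"ty":3,"tz":0,"yaw":0},{"tx":0,"ty":0,"tz":0,"yaw":0},{"tx":0,"ty":0,"tz":0,"yaw":0}]' 0.68
python3 -c "
from h import *
c=shot('wrist','w2')
rep([.5255,.2327,.096],-20)"
```

```text
clock: 3.38
ee_pos: [0.526, 0.228, 0.173]
tcp_rot: [-0.405, 0.403, -0.58, 0.58]
wrist_force: [0.7, 1.2, 0.7]
width: 0.315
t 3.42 grasp [0.5263 0.2282 0.1924] yax [ 0.004  0.001 -1.   ] F [0.1 0.8 1. ] w 0.319
jaw ang -20.3 world turn 0.27 -> tool yaw deg -0.27
tool shift cm now [-0.37  9.64 -0.26]
tool shift cm after turn [-0.37  9.64 -0.26]
```

View pics/w2.png

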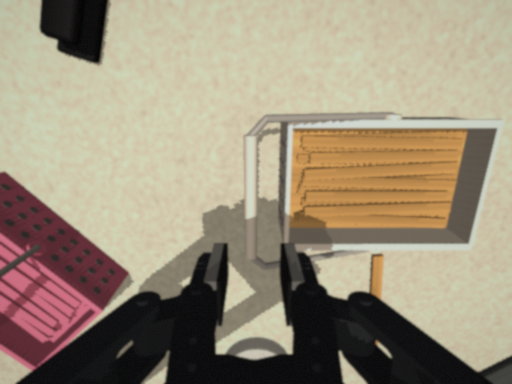

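```bash
python3 -m jog '[{"tx":-0.4,"ty":4,"tz":-0.15,"yaw":0},{"tx":0,"ty":3.5,"tz":0,"yaw":0},{"tx":0,"ty":2.1,"tz":0,"yaw":0},{"tx":0,"ty":0,"tz":0,"yaw":0},{"tx":0,"ty":0,"tz":0,"yaw":0}]' 0.68
python3 -c "
from h import *
c=shot('wrist','w3')
rep([.5255,.2327,.096],-20);rep([.5255,.2327,.096],-20)"
```

```text
clock: 4.05
ee_pos: [0.5266, 0.2328, 0.0774]
tcp_rot: [-0.405, 0.403, -0.58, 0.58]
wrist_force: [1.3, 1.2, -0.1]
width: 0.32
t 4.1 grasp [0.5267 0.2328 0.0963] yax [ 0.004  0.001 -1.   ] F [ 0.3 -0.6 -0.2] w 0.322
jaw ang -20.3 world turn 0.25 -> tool yaw deg -0.25
tool shift cm now [ 0.05  0.03 -0.11]
tool shift cm after turn [ 0.05  0.03 -0.11]
t 4.1 grasp [0.5267 0.2328 0.0963] yax [ 0.004  0.001 -1.   ] F [ 0.3 -0.6 -0.2] w 0.322
jaw ang -20.3 world turn 0.25 -> tool yaw deg -0.25
tool shift cm now [ 0.05  0.03 -0.11]
tool shift cm after turn [ 0.05  0.03 -0.11]
```

View pics/w3.png

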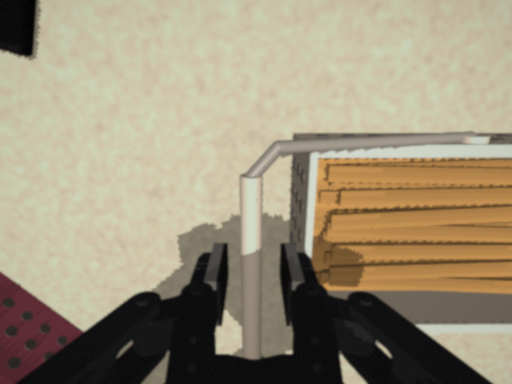

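```bash
python3 -m jog '[{"tx":0,"ty":0,"tz":0,"yaw":0},{"tx":0,"ty":0,"tz":0,"yaw":0},{"tx":0,"ty":0,"tz":0,"yaw":0},{"tx":0,"ty":0,"tz":0,"yaw":0},{"tx":0,"ty":0,"tz":0,"yaw":0}]' 1 20
python3 -c "
from h import *
rep([.5255,.2327,.096],-20)
t=np.linspace(1.27,0,16);x=-12*np.sin(t);z=12*np.cos(t);print(np.c_[np.diff(x),-np.diff(z)].round(2).tolist())"
```

```text
clock: 4.72
ee_pos: [0.5253, 0.2325, 0.0754]
tcp_rot: [-0.405, 0.404, -0.58, 0.58]
wrist_force: [0.3, 1.6, 0.3]
width: 0.107
t 4.72 grasp [0.5253 0.2325 0.0941] yax [ 0.  0. -1.] F [0.3 1.6 0.3] w 0.107
jaw ang -20.2 world turn 0.25 -> tool yaw deg -0.25
tool shift cm now [-0.02 -0.19  0.01]
tool shift cm after turn [-0.02 -0.19  0.01]
[[0.34, -0.96], [0.42, -0.92], [0.5, -0.89], [0.57, -0.84], [0.64, -0.79], [0.7, -0.73], [0.76, -0.67], [0.82, -0.6], [0.87, -0.53], [0.91, -0.46], [0.94, -0.38], [0.97, -0.3], [0.99, -0.21], [1.01, -0.13], [1.01, -0.04]]
```

```bash
python3 -m jog '[{"tx":0,"ty":-0.96,"tz":0.34,"yaw":0},{"tx":0,"ty":-0.92,"tz":0.42,"yaw":0},{"tx":0,"ty":-0.89,"tz":0.5,"yaw":0},{"tx":0,"ty":-0.84,"tz":0.57,"yaw":0},{"tx":0,"ty":-0.79,"tz":0.64,"yaw":0}]'
python3 -c "
from h import *
c=shot('scene','s4');c=shot('wrist','w4')
cv2.imwrite('pics/s4z.png',cv2.resize(c['img'],None,fx=1.5,fy=1.5))
rep([.5255,.2327,.096],-20)"
```

```text
clock: 5.35
ee_pos: [0.5487, 0.2238, 0.12]
tcp_rot: [0.404, -0.404, 0.58, -0.58]
wrist_force: [-1.5, 1.7, -0.1]
width: 0.104
t 5.45 grasp [0.5498 0.2237 0.1398] yax [ 0.003  0.    -1.   ] F [-2.4  1.5  1.9] w 0.105
jaw ang -20.3 world turn 0.28 -> tool yaw deg -0.28
tool shift cm now [ 0.    4.37 -2.6 ]
tool shift cm after turn [-0.01  4.37 -2.6 ]
```

View pics/w4.png

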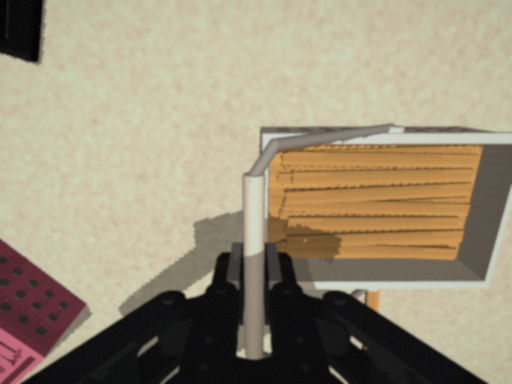

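View pics/s4.png

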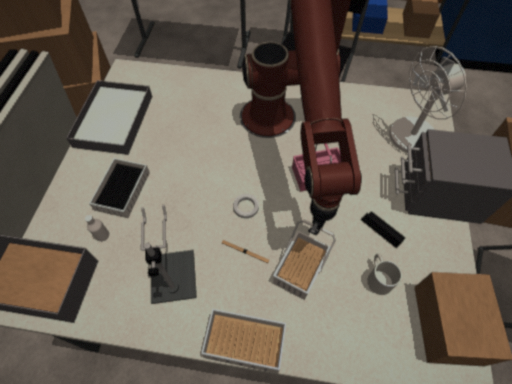

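Going well; the bar is held in the fingers and rising with the basket in place. Continue the arc.

```bash
python3 -m jog '[{"tx":0,"ty":-0.73,"tz":0.7,"yaw":0},{"tx":0,"ty":-0.67,"tz":0.76,"yaw":0},{"tx":0,"ty":-0.6,"tz":0.82,"yaw":0},{"tx":0,"ty":-0.53,"tz":0.87,"yaw":0},{"tx":0,"ty":-0.46,"tz":0.91,"yaw":0}]'
python3 -c "
from h import *
rep([.6335,.1935,.18],-20)"
```

```text
clock: 6.08
ee_pos: [0.5874, 0.2097, 0.1513]
tcp_rot: [-0.405, 0.404, -0.58, 0.58]
wrist_force: [-0.7, -0.4, 2.5]
width: 0.104
t 6.08 grasp [0.5874 0.2097 0.17  ] yax [ 0.001  0.    -1.   ] F [-0.7 -0.4  2.5] w 0.104
jaw ang -20.2 world turn 0.25 -> tool yaw deg -0.25
tool shift cm now [-0.07 -1.    4.89]
tool shift cm after turn [-0.05 -1.    4.89]
```

```bash
python3 -m jog '[{"tx":0,"ty":-0.38,"tz":0.94,"yaw":0},{"tx":0,"ty":-0.3,"tz":0.97,"yaw":0},{"tx":0,"ty":-0.18,"tz":0.99,"yaw":0},{"tx":0,"ty":-0.1,"tz":1.0,"yaw":0},{"tx":0,"ty":0,"tz":0.9,"yaw":0}]'
python3 -m jog '[{"tx":0,"ty":0,"tz":0,"yaw":0},{"tx":0,"ty":0,"tz":0,"yaw":0},{"tx":0,"ty":0,"tz":0,"yaw":0},{"tx":0,"ty":0,"tz":0,"yaw":0},{"tx":0,"ty":0,"tz":0,"yaw":0}]'
python3 - <<'E'
from h import *
rep([.6335,.1935,.18],-20)
shot('wrist','w5');c=shot('scene','s5');s=shot('side','d5')
cv2.imwrite('pics/d5z.png',np.hstack([cv2.resize(c['img'][170:310,220:370],(400,373)),cv2.resize(s['img'][100:240,160:310],(400,373))]))
W=cloud(c)
b=W[(W[...,2]>.062)&(W[...,2]<.08)&(abs(W[...,0]-.63)<.12)&(abs(W[...,1]-.2)<.09)]
print(cv2.minAreaRect(b[:,:2].astype(np.float32)))
E
```

```text
clock: 6.7
ee_pos: [0.6337, 0.1927, 0.1612]
tcp_rot: [-0.406, 0.403, -0.579, 0.581]
wrist_force: [-2.4, -0.2, 7.2]
width: 0.106
clock: 7.32
ee_pos: [0.6339, 0.1927, 0.1611]
tcp_rot: [-0.406, 0.403, -0.579, 0.581]
wrist_force: [-0.1, -0.1, 5.3]
width: 0.103
t 7.33 grasp [0.6338 0.1927 0.1798] yax [ 0.006 -0.    -1.   ] F [-0.1 -0.1  5.3] w 0.103
jaw ang -20.3 world turn 0.27 -> tool yaw deg -0.27
tool shift cm now [-0.07 -0.02 -0.06]
tool shift cm after turn [-0.07 -0.02 -0.06]
((0.6385675072669983, 0.19125285744667053), (0.1215457022190094, 0.17070893943309784), 70.22738647460938)
```

View pics/d5z.png

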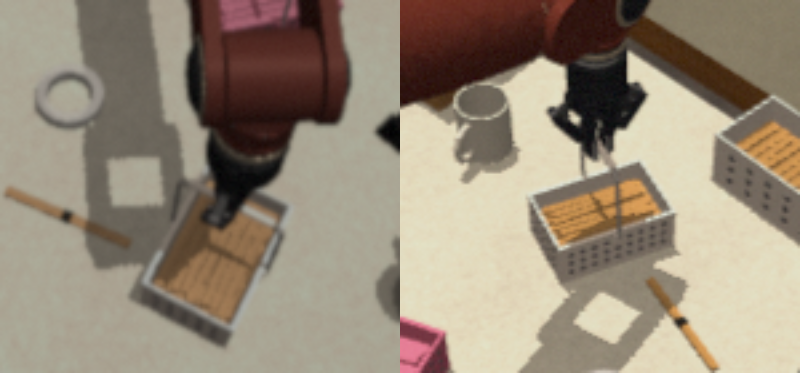

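View pics/w5.png

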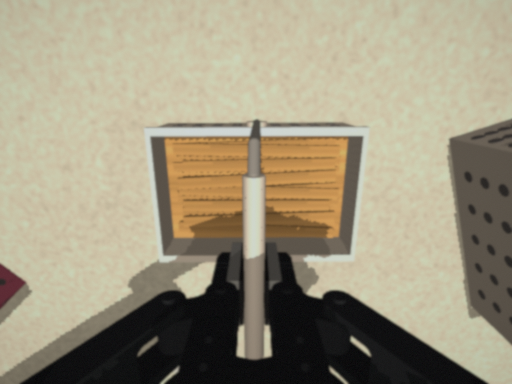

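```bash
python3 -m jog '[{"tx":0,"ty":0,"tz":0,"yaw":0},{"tx":0,"ty":0,"tz":0,"yaw":0},{"tx":0,"ty":-0.5,"tz":0,"yaw":0},{"tx":0,"ty":-1,"tz":0,"yaw":0},{"tx":0,"ty":-1.5,"tz":0,"yaw":0}]' 1 50
python3 -m jog '[{"tx":0,"ty":-2,"tz":0,"yaw":0},{"tx":0,"ty":-2,"tz":0,"yaw":0},{"tx":0,"ty":-1,"tz":0,"yaw":0},{"tx":0,"ty":0,"tz":0,"yaw":0},{"tx":0,"ty":0,"tz":0,"yaw":0}]'
python3 - <<'E'
from h import *
a=.297;ex=np.array([np.cos(a),np.sin(a)]);o=np.array([.6545,-.2265]);p=o-.16*ex;print(p)
rep([*p,.36],np.degrees(a))
shot('wrist','w6');c=shot('scene','s6');s=shot('side','d6')
cv2.imwrite('pics/d6z.png',np.hstack([cv2.resize(c['img'][170:310,220:370],(400,373)),cv2.resize(s['img'][100:240,160:310],(400,373))]))
E
```

```text
clock: 8.1
ee_pos: [0.6308, 0.1929, 0.1879]
tcp_rot: [0.403, -0.405, 0.58, -0.58]
wrist_force: [0.7, -0.3, -3.7]
width: 0.096
clock: 8.72
ee_pos: [0.631, 0.1931, 0.2378]
tcp_rot: [0.404, -0.405, 0.58, -0.58]
wrist_force: [0.2, 0.8, -4.1]
width: 0.095
[ 0.501505   -0.27332446]
t 8.72 grasp [0.631  0.1931 0.2565] yax [-0.002 -0.    -1.   ] F [ 0.2  0.8 -4.1] w 0.095
jaw ang -20.3 world turn 37.27 -> tool yaw deg -37.27
tool shift cm now [ 48.25 -10.31   3.98]
tool shift cm after turn [ 40.82 -10.28 -26.05]
```

View pics/d6z.png

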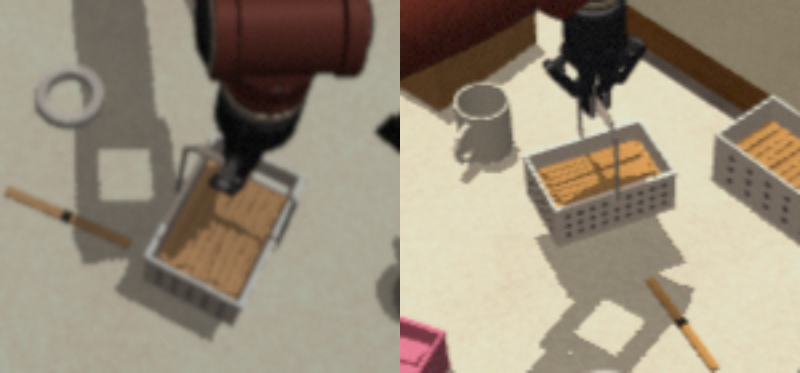

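```bash
python3 -m jog '[{"tx":1,"ty":-1,"tz":0,"yaw":0},{"tx":1.5,"ty":-2,"tz":0,"yaw":0},{"tx":2,"ty":-2,"tz":0,"yaw":0},{"tx":2.5,"ty":-2,"tz":0,"yaw":0},{"tx":2.5,"ty":-2,"tz":0,"yaw":0}]'
python3 -m jog '[{"tx":2.5,"ty":-1.3,"tz":0,"yaw":-1},{"tx":2.5,"ty":0,"tz":0,"yaw":-3},{"tx":2.5,"ty":0,"tz":0,"yaw":-4},{"tx":2.5,"ty":0,"tz":0,"yaw":-4},{"tx":2.5,"ty":0,"tz":-0.5,"yaw":-4}]'
python3 -m jog '[{"tx":2.5,"ty":0,"tz":-0.5,"yaw":-4},{"tx":2.5,"ty":0,"tz":-1,"yaw":-4},{"tx":2.5,"ty":0,"tz":-1,"yaw":-4},{"tx":2.5,"ty":0,"tz":-1,"yaw":-4},{"tx":2.5,"ty":0,"tz":-1,"yaw":-3}]'
python3 - <<'E'
from h import *
rep([.5015,-.2733,.36],np.degrees(.297))
E
```

```text
clock: 9.5
ee_pos: [0.5981, 0.1022, 0.3316]
tcp_rot: [-0.405, 0.403, -0.58, 0.581]
wrist_force: [0.4, 0.3, -3.9]
width: 0.097
clock: 10.12
ee_pos: [0.5602, -0.0173, 0.3434]
tcp_rot: [-0.482, 0.481, -0.517, 0.518]
wrist_force: [-0.3, 0.0, -3.6]
width: 0.093
clock: 10.75
ee_pos: [0.5233, -0.1449, 0.3435]
tcp_rot: [0.56, -0.56, 0.431, -0.432]
wrist_force: [0.9, 0.1, -3.8]
width: 0.095
t 10.75 grasp [ 0.5232 -0.1449  0.3622] yax [ 0.002 -0.001 -1.   ] F [ 0.9  0.1 -3.8] w 0.095
jaw ang 14.8 world turn 2.21 -> tool yaw deg -2.21
tool shift cm now [11.86  0.23 -5.39]
tool shift cm after turn [11.64  0.23 -5.84]
```

```bash
python3 -m jog '[{"tx":2.5,"ty":0,"tz":-1.2,"yaw":-1.2},{"tx":2.5,"ty":0,"tz":-1.2,"yaw":-1},{"tx":2.5,"ty":0,"tz":-1.2,"yaw":0},{"tx":2,"ty":0,"tz":-1.2,"yaw":0},{"tx":1.2,"ty":0,"tz":-0.5,"yaw":0}]'
python3 -m jog '[{"tx":0.7,"ty":0,"tz":0,"yaw":0},{"tx":0.3,"ty":0,"tz":0,"yaw":0},{"tx":0,"ty":0,"tz":0,"yaw":0},{"tx":0,"ty":0,"tz":0,"yaw":0},{"tx":0,"ty":0,"tz":0,"yaw":0}]'
python3 - <<'E'
from h import *
rep([.5015,-.2733,.36],np.degrees(.297))
shot('wrist','w7');c=shot('scene','s7');s=shot('side','d7')
cv2.imwrite('pics/d7z.png',np.hstack([cv2.resize(c['img'][150:310,100:260],(400,400)),cv2.resize(s['img'][120:300,240:420],(400,400))]))
E
```

```text
clock: 11.38
ee_pos: [0.5023, -0.2624, 0.3431]
tcp_rot: [-0.568, 0.568, -0.421, 0.422]
wrist_force: [0.0, -0.3, -3.9]
width: 0.095
clock: 12.0
ee_pos: [0.5063, -0.2699, 0.3418]
tcp_rot: [0.568, -0.568, 0.421, -0.421]
wrist_force: [-0.5, 0.4, -3.8]
width: 0.097
t 12.0 grasp [ 0.5063 -0.2699  0.3605] yax [-0.  0. -1.] F [-0.5  0.4 -3.8] w 0.097
jaw ang 17.0 world turn 0.03 -> tool yaw deg -0.03
tool shift cm now [ 0.18  0.05 -0.56]
tool shift cm after turn [ 0.18  0.05 -0.56]
```

View pics/d7z.png

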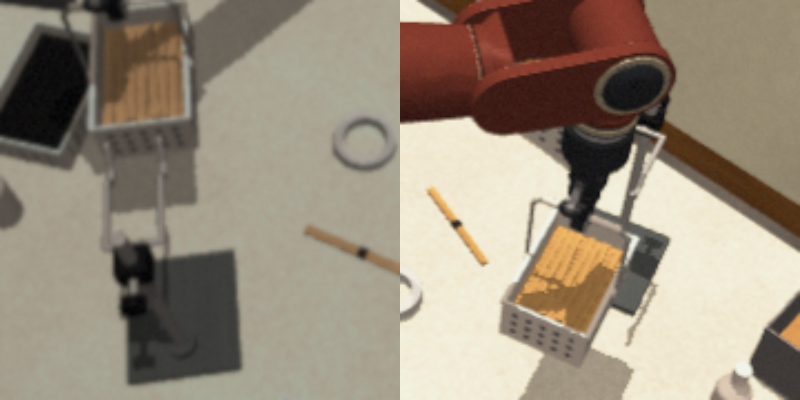

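View pics/w7.png

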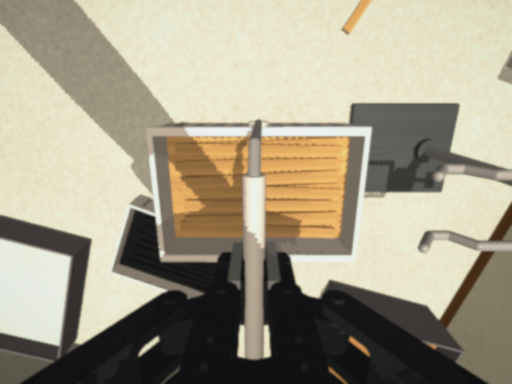

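```bash
python3 -m jog '[{"tx":0.1,"ty":0.8,"tz":0,"yaw":0},{"tx":0.1,"ty":1.5,"tz":0,"yaw":0},{"tx":0,"ty":1.5,"tz":0,"yaw":0},{"tx":0,"ty":1.2,"tz":0,"yaw":0},{"tx":0,"ty":0.6,"tz":0,"yaw":0}]'
python3 - <<'E'
from h import *
a=.297;ex=np.array([np.cos(a),np.sin(a)]);o=np.array([.6545,-.2265])
c=shot('wrist','w8');W=cloud(c)
rep([*o,.302],np.degrees(a))
q=W.reshape(-1,3);R=np.array([ex,[-ex[1],ex[0]]])
L=np.c_[(q[:,:2]-o)@R.T,q[:,2]]
s=ctrl.state();g=s['ee_pos']-Rt(s)[:,1]*ctrl.hold_point_z;gl=np.r_[R@(g[:2]-o),g[2]];print('grasp local',gl.round(4))
k=(abs(L[:,0]-gl[0])<.02)&(L[:,2]>g[2]-.03)&(L[:,2]<g[2]+.02)&(abs(L[:,1]-gl[1])<.07)&(abs(L[:,1]-gl[1])>.013)
l=L[k];print('bar',k.sum(),l.mean(0).round(4),np.percentile(l,[2,50,98],axis=0).round(4))
for y0 in(.028,-.028):
  for x0 in np.arange(-.035,.09,.005):
    k=(abs(L[:,1]-y0)<.014)&(abs(L[:,0]-x0)<.0025)&(L[:,2]>.2)
    if k.sum()>2:print(y0,x0.round(3),k.sum(),L[k].mean(0).round(4),L[k,2].max().round(4))
E
```

```text
clock: 12.78
ee_pos: [0.5063, -0.2719, 0.2841]
tcp_rot: [-0.568, 0.568, -0.422, 0.42]
wrist_force: [-0.3, 0.2, -4.2]
width: 0.094
t 12.82 grasp [ 0.5063 -0.2719  0.3024] yax [-0.002  0.002 -1.   ] F [ 1.1  0.2 -4.8] w 0.093
jaw ang 16.9 world turn 0.07 -> tool yaw deg -0.07
tool shift cm now [-0.03  0.02 15.5 ]
tool shift cm after turn [-1.00e-02  2.00e-02  1.55e+01]
grasp local [-1.550e-01 -1.000e-04  3.024e-01]
bar 3401 [-0.1549  0.0183  0.305 ] [[-0.1597 -0.0429  0.2918]
 [-0.1548  0.0285  0.3064]
 [-0.1503  0.0626  0.3084]]
0.028 -0.03 154 [-0.0289  0.03    0.2795] 0.2829
0.028 -0.025 137 [-0.0255  0.0311  0.2778] 0.2833
0.028 -0.02 63 [-0.0199  0.0327  0.268 ] 0.2765
0.028 -0.015 55 [-0.0151  0.0325  0.2618] 0.2714
0.028 -0.01 37 [-0.0098  0.0327  0.2587] 0.2649
0.028 -0.005 6 [-0.0068  0.0328  0.2569] 0.2576
-0.028 -0.03 122 [-0.0289 -0.0255  0.2795] 0.2833
-0.028 -0.025 155 [-0.0253 -0.0242  0.2771] 0.2832
-0.028 -0.02 104 [-0.0202 -0.0234  0.2692] 0.2775
-0.028 -0.015 96 [-0.0151 -0.0234  0.2622] 0.2713
-0.028 -0.01 57 [-0.0098 -0.0234  0.2587] 0.2645
-0.028 -0.005 104 [-0.005  -0.0251  0.2592] 0.2614
-0.028 0.0 106 [ 0.     -0.025   0.2591] 0.2614
-0.028 0.005 109 [ 0.0046 -0.0252  0.2598] 0.2635
```

View pics/w8.png

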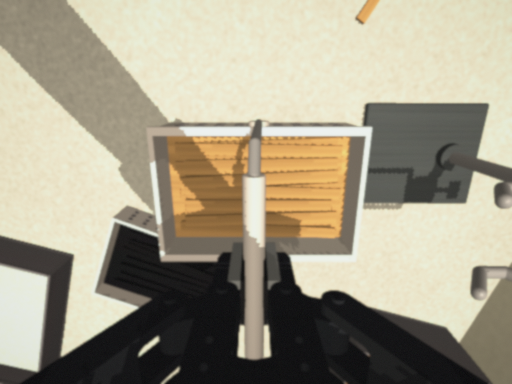

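```bash
python3 -m jog '[{"tx":-0.1,"ty":-0.1,"tz":0.7,"yaw":0},{"tx":0,"ty":0,"tz":1.4,"yaw":0},{"tx":0,"ty":0,"tz":1.8,"yaw":0},{"tx":0,"ty":0,"tz":1.8,"yaw":0},{"tx":0,"ty":0,"tz":1.8,"yaw":0}]'
python3 -m jog '[{"tx":0,"ty":0,"tz":1.8,"yaw":0},{"tx":0,"ty":0,"tz":1.6,"yaw":0},{"tx":0,"ty":0,"tz":1.4,"yaw":0},{"tx":0,"ty":0,"tz":1.2,"yaw":0},{"tx":0,"ty":0,"tz":0.8,"yaw":0}]'
python3 - <<'E'
from h import *
a=.297;ex=np.array([np.cos(a),np.sin(a)]);o=np.array([.6545,-.2265])
rep([*(o-.002*ex),.275],np.degrees(a))
E
```

```text
clock: 13.45
ee_pos: [0.5797, -0.2488, 0.2867]
tcp_rot: [0.568, -0.568, 0.421, -0.421]
wrist_force: [-0.8, 0.1, -3.5]
width: 0.097
clock: 14.08
ee_pos: [0.6439, -0.2294, 0.2867]
tcp_rot: [-0.568, 0.568, -0.421, 0.421]
wrist_force: [-0.8, -0.8, -4.4]
width: 0.095
t 14.07 grasp [ 0.6439 -0.2294  0.3054] yax [-0. -0. -1.] F [-0.8 -0.8 -4.4] w 0.095
jaw ang 17.0 world turn 0.07 -> tool yaw deg -0.07
tool shift cm now [0.03 3.04 0.9 ]
tool shift cm after turn [0.03 3.04 0.9 ]
```

```bash
python3 -m jog '[{"tx":0,"ty":0,"tz":0.5,"yaw":0},{"tx":0,"ty":0,"tz":0.4,"yaw":0},{"tx":0,"ty":0.3,"tz":0,"yaw":0},{"tx":0,"ty":0.3,"tz":0,"yaw":0},{"tx":0,"ty":0.2,"tz":0,"yaw":0}]'
python3 - <<'E'
from h import *
a=.297;ex=np.array([np.cos(a),np.sin(a)]);o=np.array([.6545,-.2265])
c=shot('wrist','w9');d=shot('scene','s9');s=shot('side','d9')
cv2.imwrite('pics/d9z.png',np.hstack([cv2.resize(d['img'][170:310,110:250],(400,400)),cv2.resize(s['img'][120:260,270:410],(400,400))]))
rep([*(o-.002*ex),.275],np.degrees(a))
E
```

```text
clock: 14.7
ee_pos: [0.6515, -0.227, 0.2783]
tcp_rot: [-0.568, 0.568, -0.421, 0.421]
wrist_force: [-0.2, 0.8, -4.3]
width: 0.096
t 14.85 grasp [ 0.6517 -0.227   0.2972] yax [-0.  0. -1.] F [ 0.4  0.  -3.6] w 0.097
jaw ang 16.9 world turn 0.08 -> tool yaw deg -0.08
tool shift cm now [0.04 2.22 0.09]
tool shift cm after turn [0.04 2.22 0.09]
```

View pics/w9.png

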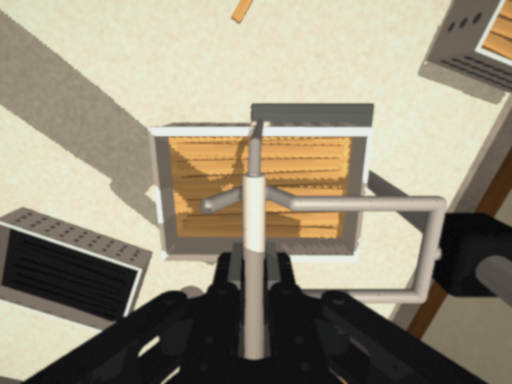

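View pics/d9z.png

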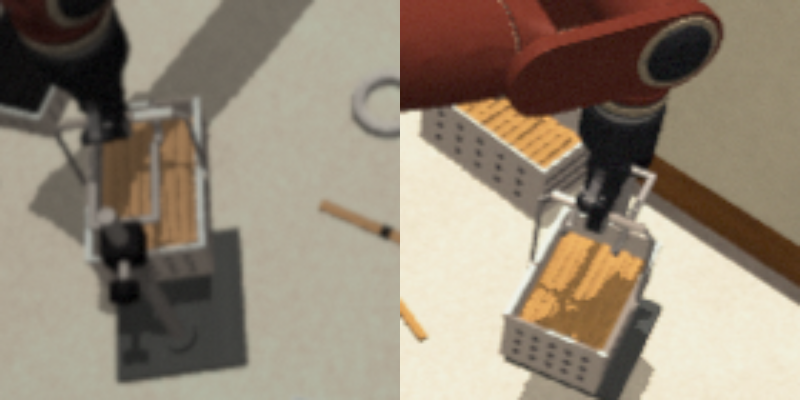

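```bash
python3 -m jog '[{"tx":0,"ty":0.4,"tz":0.2,"yaw":0},{"tx":0,"ty":0.6,"tz":0,"yaw":0},{"tx":0,"ty":0.6,"tz":0,"yaw":0},{"tx":0,"ty":0.5,"tz":0,"yaw":0},{"tx":0,"ty":0.2,"tz":0,"yaw":0}]'
python3 -c "
from h import *
rep([.6526,-.2271,.266],17)"
```

```text
clock: 15.48
ee_pos: [0.6536, -0.2263, 0.255]
tcp_rot: [-0.568, 0.568, -0.421, 0.421]
wrist_force: [-0.3, -0.2, -5.0]
width: 0.1
t 15.47 grasp [ 0.6536 -0.2263  0.2737] yax [-0.001  0.    -1.   ] F [-0.3 -0.2 -5. ] w 0.1
jaw ang 16.9 world turn 0.05 -> tool yaw deg -0.05
tool shift cm now [ 0.05  0.77 -0.12]
tool shift cm after turn [ 0.05  0.77 -0.12]
```

```bash
python3 -m jog '[{"tx":0,"ty":0.1,"tz":0,"yaw":0},{"tx":0,"ty":0.1,"tz":0,"yaw":0},{"tx":0,"ty":0.1,"tz":0,"yaw":0},{"tx":0,"ty":0.1,"tz":0,"yaw":0},{"tx":0,"ty":0,"tz":0,"yaw":0}]'
python3 -c "
from h import *
rep([.6526,-.2271,.266],17)"
```

```text
clock: 16.1
ee_pos: [0.6538, -0.2264, 0.2517]
tcp_rot: [-0.568, 0.568, -0.421, 0.421]
wrist_force: [-0.4, -0.5, -4.1]
width: 0.094
t 16.1 grasp [ 0.6538 -0.2264  0.2704] yax [-0.  0. -1.] F [-0.4 -0.5 -4.1] w 0.094
jaw ang 16.9 world turn 0.05 -> tool yaw deg -0.05
tool shift cm now [ 0.04  0.44 -0.13]
tool shift cm after turn [ 0.04  0.44 -0.13]
```

```bash
python3 -m jog '[{"tx":0,"ty":0.1,"tz":0,"yaw":0},{"tx":0,"ty":0.1,"tz":0,"yaw":0},{"tx":0,"ty":0,"tz":0,"yaw":0},{"tx":0,"ty":0,"tz":0,"yaw":0},{"tx":0,"ty":0,"tz":0,"yaw":0}]'
python3 -m jog '[{"tx":0,"ty":0.1,"tz":0,"yaw":0},{"tx":0,"ty":0,"tz":0,"yaw":0},{"tx":0,"ty":0,"tz":0,"yaw":0},{"tx":0,"ty":0,"tz":0,"yaw":0},{"tx":0,"ty":0,"tz":0,"yaw":0}]'
python3 -c "
from h import *
rep([.6526,-.2271,.266],17)"
```

```text
clock: 16.73
ee_pos: [0.6538, -0.2264, 0.2499]
tcp_rot: [0.568, -0.568, 0.421, -0.421]
wrist_force: [0.4, -0.3, -4.3]
width: 0.094
clock: 17.35
ee_pos: [0.6538, -0.2264, 0.2488]
tcp_rot: [0.568, -0.568, 0.421, -0.421]
wrist_force: [-0.2, -0.3, -3.9]
width: 0.093
t 17.35 grasp [ 0.6538 -0.2264  0.2675] yax [ 0. -0. -1.] F [-0.2 -0.3 -3.9] w 0.093
jaw ang 16.9 world turn 0.05 -> tool yaw deg -0.05
tool shift cm now [ 0.03  0.15 -0.13]
tool shift cm after turn [ 0.03  0.15 -0.13]
```

```bash
for i in 1; do python3 -m jog '[{"tx":0,"ty":0.05,"tz":0,"yaw":0},{"tx":0,"ty":0,"tz":0,"yaw":0},{"tx":0,"ty":0.05,"tz":0,"yaw":0},{"tx":0,"ty":0,"tz":0,"yaw":0},{"tx":0,"ty":0,"tz":0,"yaw":0}]'; done
python3 -m jog '[{"tx":0,"ty":0.05,"tz":0,"yaw":0},{"tx":0,"ty":0,"tz":0,"yaw":0},{"tx":0,"ty":0,"tz":0,"yaw":0},{"tx":0,"ty":0,"tz":0,"yaw":0},{"tx":0,"ty":0,"tz":0,"yaw":0}]'
python3 -c "
from h import *
rep([.6526,-.2271,.266],17)"
```

```text
clock: 17.98
ee_pos: [0.6538, -0.2264, 0.2478]
tcp_rot: [0.568, -0.568, 0.421, -0.421]
wrist_force: [-0.4, -0.3, -4.6]
width: 0.091
clock: 18.6
ee_pos: [0.6538, -0.2264, 0.2473]
tcp_rot: [0.568, -0.568, 0.421, -0.421]
wrist_force: [0.9, 0.5, -4.5]
width: 0.1
t 18.6 grasp [ 0.6538 -0.2264  0.266 ] yax [ 0. -0. -1.] F [ 0.9  0.5 -4.5] w 0.1
jaw ang 16.9 world turn 0.05 -> tool yaw deg -0.05
tool shift cm now [ 0.03  0.   -0.13]
tool shift cm after turn [ 0.03  0.   -0.14]
```

```bash
python3 -m jog '[{"tx":0,"ty":0.05,"tz":0,"yaw":0},{"tx":0,"ty":0,"tz":0,"yaw":0},{"tx":0,"ty":0.05,"tz":0,"yaw":0},{"tx":0,"ty":0,"tz":0,"yaw":0},{"tx":0,"ty":0,"tz":0,"yaw":0}]'
python3 - <<'E'
from h import *
rep([.6526,-.2271,.266],17)
c=shot('wrist','w10')
E
```

```text
clock: 19.23
ee_pos: [0.6538, -0.2264, 0.2464]
tcp_rot: [0.568, -0.568, 0.421, -0.421]
wrist_force: [-0.7, -0.3, -3.2]
width: 0.095
t 19.23 grasp [ 0.6538 -0.2264  0.2651] yax [ 0. -0. -1.] F [-0.7 -0.3 -3.2] w 0.095
jaw ang 17.0 world turn 0.05 -> tool yaw deg -0.05
tool shift cm now [ 0.03 -0.09 -0.14]
tool shift cm after turn [ 0.03 -0.09 -0.14]
```

View pics/w10.png

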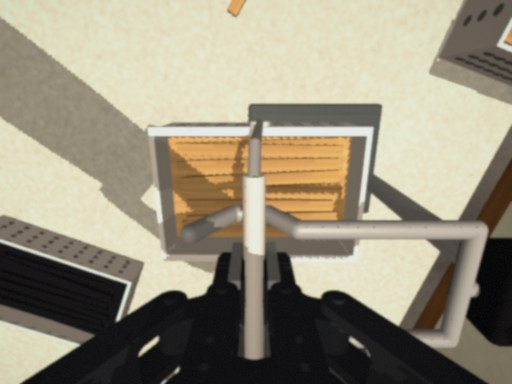

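```bash
python3 -m jog '[{"tx":0,"ty":0.05,"tz":0,"yaw":0},{"tx":0,"ty":0,"tz":0,"yaw":0},{"tx":0,"ty":0,"tz":0,"yaw":0},{"tx":0,"ty":0,"tz":0,"yaw":0},{"tx":0,"ty":0,"tz":0,"yaw":0}]'
python3 -m jog '[{"tx":0,"ty":0.05,"tz":0,"yaw":0},{"tx":0,"ty":0,"tz":0,"yaw":0},{"tx":0,"ty":0,"tz":0,"yaw":0},{"tx":0,"ty":0,"tz":0,"yaw":0},{"tx":0,"ty":0,"tz":0,"yaw":0}]'
```

```text
clock: 19.9
ee_pos: [0.6539, -0.2264, 0.246]
tcp_rot: [0.568, -0.568, 0.421, -0.421]
wrist_force: [-0.2, -0.2, -2.2]
width: 0.096
clock: 20.52
ee_pos: [0.6538, -0.2264, 0.2454]
tcp_rot: [0.568, -0.568, 0.421, -0.421]
wrist_force: [-0.1, -0.2, -1.1]
width: 0.092
```

```bash
python3 -m jog '[{"tx":0,"ty":0.04,"tz":0,"yaw":0},{"tx":0,"ty":0,"tz":0,"yaw":0},{"tx":0,"ty":0,"tz":0,"yaw":0},{"tx":0,"ty":0,"tz":0,"yaw":0},{"tx":0,"ty":0,"tz":0,"yaw":0}]'
python3 - <<'E'
from h import *
fs=[]
for i in range(3):
    c=shot('wrist','w11');fs.append(ctrl.state()['wrist_force'][2])
print(fs)
d=shot('scene','s11');s=shot('side','d11')
cv2.imwrite('pics/d11z.png',np.hstack([cv2.resize(d['img'][170:310,110:250],(400,400)),cv2.resize(s['img'][120:260,270:410],(400,400))]))
E
```

```text
clock: 21.15
ee_pos: [0.6538, -0.2264, 0.2451]
tcp_rot: [0.568, -0.568, 0.421, -0.421]
wrist_force: [-0.8, 1.1, -0.7]
width: 0.098
[np.float64(0.039565089282964705), np.float64(-0.2406829948039732), np.float64(-0.26963305554122546)]
```

View pics/w11.png

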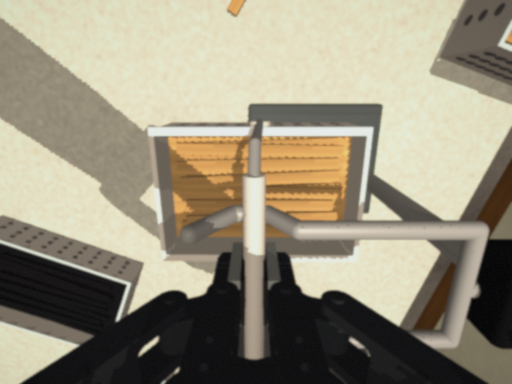

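View pics/d11z.png

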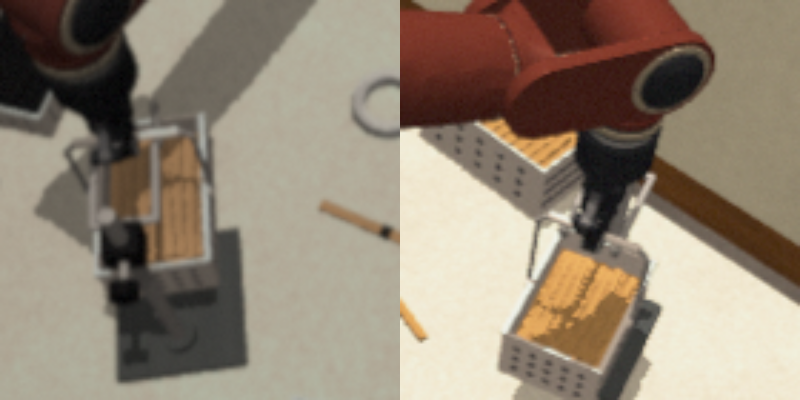

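```bash
python3 -m jog '[{"tx":0,"ty":0,"tz":0,"yaw":0},{"tx":0,"ty":0,"tz":0,"yaw":0},{"tx":0,"ty":0,"tz":0,"yaw":0},{"tx":0,"ty":0,"tz":0,"yaw":0},{"tx":0,"ty":0,"tz":0,"yaw":0}]' 1 20
python3 -m jog '[{"tx":0,"ty":0,"tz":0,"yaw":0},{"tx":0,"ty":0,"tz":0,"yaw":0},{"tx":0,"ty":0,"tz":0,"yaw":0},{"tx":0,"ty":0,"tz":0,"yaw":0},{"tx":0,"ty":0,"tz":0,"yaw":0}]' 0.6
python3 - <<'E'
from h import *
c=shot('wrist','w12');rep([.6526,-.2271,.266],17)
E
```

```text
clock: 22.02
ee_pos: [0.6538, -0.2264, 0.245]
tcp_rot: [0.568, -0.568, 0.421, -0.421]
wrist_force: [-0.8, 0.9, 0.7]
width: 0.097
clock: 22.65
ee_pos: [0.6538, -0.2264, 0.2449]
tcp_rot: [0.568, -0.568, 0.421, -0.421]
wrist_force: [-0.3, 1.1, -0.2]
width: 0.4
t 22.7 grasp [ 0.6538 -0.2264  0.2636] yax [ 0. -0. -1.] F [ 0.  -0.8  0.3] w 0.401
jaw ang 16.9 world turn 0.05 -> tool yaw deg -0.05
tool shift cm now [ 0.03 -0.24 -0.14]
tool shift cm after turn [ 0.03 -0.24 -0.14]
```

View pics/w12.png

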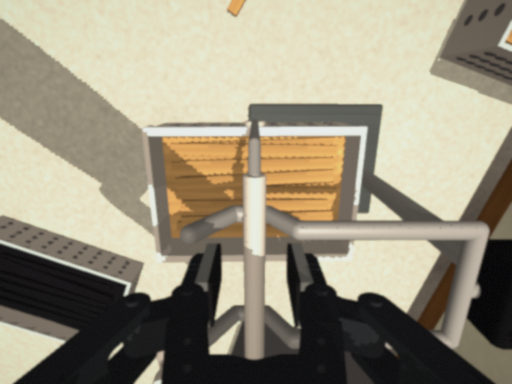

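Released; the basket hangs with the bar lying in both prongs and the fingers clear on both sides. Retreat straight up.

```bash
python3 -m jog '[{"tx":0,"ty":-0.5,"tz":0,"yaw":0},{"tx":0,"ty":-1,"tz":0,"yaw":0},{"tx":0,"ty":-2,"tz":0,"yaw":0},{"tx":0,"ty":-3,"tz":0,"yaw":0},{"tx":0,"ty":-3,"tz":0,"yaw":0}]'
python3 -m jog '[{"tx":0,"ty":-3,"tz":-1,"yaw":0},{"tx":0,"ty":-2,"tz":-2,"yaw":0},{"tx":0,"ty":0,"tz":-2,"yaw":0},{"tx":0,"ty":0,"tz":-1,"yaw":0},{"tx":0,"ty":0,"tz":0,"yaw":0}]'
python3 - <<'E'
from h import *
a=.297;ex=np.array([np.cos(a),np.sin(a)]);o=np.array([.6545,-.2265]);R=np.array([ex,[-ex[1],ex[0]]])
for i in range(2):
    c=shot('wrist',f'w13{i}');q=cloud(c).reshape(-1,3);L=np.c_[(q[:,:2]-o)@R.T,q[:,2]]
    for lo,hi in((.262,.275),):
        k=(abs(L[:,0])<.02)&(abs(L[:,1])<.02)&(L[:,2]>lo)&(L[:,2]<hi);l=L[k];print('bar',k.sum(),l.mean(0).round(4),l[:,2].max().round(4),np.polyfit(l[:,1],l[:,0],1).round(3))
    k=(abs(L[:,0])<.11)&(abs(L[:,1])<.075)&(L[:,2]>.145)&(L[:,2]<.17);print('rim',cv2.minAreaRect(L[k,:2].astype(np.float32)))
    l=L[k];A=np.c_[l[:,:2],np.ones(len(l))];r,*_=np.linalg.lstsq(A,l[:,2],rcond=None);print('plane',r.round(3))
rep([.6526,-.2271,.266],17)
d=shot('scene','s13');s=shot('side','d13')
cv2.imwrite('pics/d13z.png',np.hstack([d['img'][:,60:460],s['img'][:,110:510]]))
E
```

```text
clock: 23.32
ee_pos: [0.6539, -0.2265, 0.3428]
tcp_rot: [0.568, -0.568, 0.42, -0.422]
wrist_force: [0.0, -0.5, 0.4]
width: 0.402
clock: 23.95
ee_pos: [0.5961, -0.244, 0.3906]
tcp_rot: [0.568, -0.568, 0.421, -0.421]
wrist_force: [0.5, 0.8, 0.2]
width: 0.402
bar 452 [-0.0015  0.0004  0.2674] 0.2702 [ 0.001 -0.001]
rim ((0.011746451258659363, 0.0019317306578159332), (0.19312548637390137, 0.12376546859741211), 0.014394734986126423)
plane [-0.018  0.003  0.153]
bar 455 [-0.0015  0.0004  0.2673] 0.2702 [ 0.002 -0.001]
rim ((0.012002035975456238, 0.002017419785261154), (0.12373267859220505, 0.1938079446554184), 89.96951293945312)
plane [-0.021  0.004  0.153]
t 24.05 grasp [ 0.5966 -0.2437  0.4085] yax [-0.  0. -1.] F [-0.3 -0.8  0.5] w 0.399
jaw ang 17.0 world turn 0.04 -> tool yaw deg -0.04
tool shift cm now [ 0.05 14.25  5.84]
tool shift cm after turn [ 0.05 14.25  5.84]
```

View pics/w131.png

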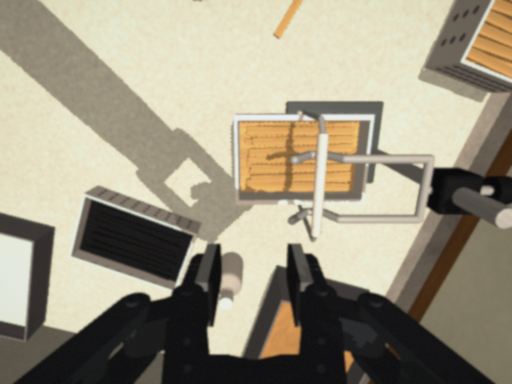

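View pics/d13z.png

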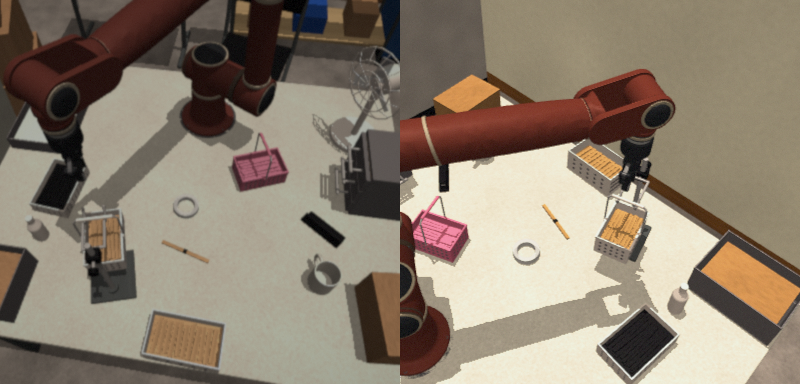

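```bash
python3 -c "
from plant import ctrl
print(ctrl.job_done())"
```

```text
the job is handed in; nothing more can be done
None
```

I handed the job in at about 24 s of the 72 s allowed. The basket hangs from the hook by its bail and the gripper is clear of it. The system gives no verdict, so this rests on my own checks.

- **Bail:** I gripped the folded bar at its middle with 20 N and swung it upright along its arc. The basket stayed flat on the table.
- **Carry:** I raised the grip to 50 N, lifted the basket level (it weighs about 4 N) and brought it in over the upturned ends with about 14 mm clearance.
- **Hanging:** I lowered the bar the last few millimetres in steps of 1 mm, then about 0.5 mm. The load on the wrist went from about -4.3 N to about 0 with the bar's centre at z ≈ 0.264 m. Then I opened the fingers and backed off.

**Last checks:**
- **Bar position:** it lies in both troughs, about 1.5 mm off along the prongs, 0.5 mm sideways and 0.002 rad in angle.
- **Basket:** it is within about 0.02 rad of level. Two readings in a row agreed, so it looks at rest.
- **Robot:** the wrist force is back to noise.
- **Bystanders:** they look unmoved in the pictures; I did not measure them individually.

**Disagreements:**
- **Bar height:** it rests 1 to 2 mm lower than the 0.266 m I had worked out from the camera. That fits the prongs giving slightly under the weight plus calibration error.
- **Rim outline:** in the last depth fit it measured about 20 mm too long. I think the fit also picked up other surfaces near the rim.

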